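# Lock a punch head and unscrew its cap of unknown thread hand

### The job

The left-hand head (left as seen from the robot) of the two-head booklet punch needs a new cutter. Turn that head's black clamp knob clockwise until it is tight, so that the head is locked where it stands, then unscrew the steel cap on top of the same head; nobody knows whether its thread is ordinary or left-handed, so try it both ways and go on the way that gives. Lift the cap straight off to about 10 cm above its neck and finish while still holding it there in the gripper, with the head not shifted along its rail, the right-hand head untouched and the things lying around the punch left where they are.

Things in the scene. Friction and masses are not known exactly. Their poses are not given: they have to be found in the camera images.
- punch: two-head booklet punch, fixed to the desk: grey base plate 230 x 400 x 12 mm, end plates 68 mm high, 12 mm drive shaft through both heads at height 48 mm, hand lever outside its right (-y) end rising to 0.26 m. Origin: centre of the underside, on the desk. x away from the robot (turned at most 0.35 rad), y along the rail to the robot's left, z up
- head_1: one of two alike punch heads, in either place; the left one has the larger y in the punch's frame. Origin on the base plate's top (12 mm over the desk), axes as the punch's. Block x -40 to 20 mm, 56 mm wide, 50 high, steel barrel (diameter 37, 12 high) on it; foot x 20 to 90, 46 wide, 14 high. Cap axis at x = -12 mm, knob axis at x = 62 mm. Slides along y if pushed by over 8 N while its knob is loose
- head_2: the other punch head, same in all measures; either may be the left-hand one
- neck_1 (a point): on head_1's neck axis, 75 mm above the desk and 1 mm above the barrel: where the centre of the cap's underside lies when the cap is fully on. Axes parallel to the punch's. The threaded neck stands 24 mm above the barrel, 34 mm across
- neck_2 (a point): the same point of head_2
- cap_1: head_1's screw cap: steel, 12-sided, 44 mm across flats (one faces its x axis), 28 mm high, 0.07 kg, dark coin slot along x on top. Origin: centre of underside. Starts fully home, x parallel to the head's. Hand of thread not told. Wrong way: stops dead within 0.02 rad. Right way: turns easily (under 0.1 N m), rises 1.5 mm, is free to lift at 1.6 to 2.5 rad from the start, not before; aim at 2.0
- cap_2: head_2's screw cap, the same to look at and to use. Either cap may have the ordinary thread (loosens anticlockwise seen from above) or the left-handed one (loosens clockwise)
- knob_1 (a joint): angle of head_1's clamp knob in rad, growing as it turns clockwise seen from above: starts loose at 0.2 to 0.7, begins to grip the rail at about 1.1 and stops tight at 1.6 (tight enough from 1.35). Stays where it is left; turning it takes about 0.2 to 0.3 N m
- knob_2 (a joint): the same of head_2
- knob_1_grip (a point): middle of the grip of head_1's clamp knob, on its vertical axis, 55 mm above the desk. The grip is a black upright bar 50 mm long (along this point's x axis, which turns with the knob), 10 mm thick (along y) and 26 mm high (42 to 68 mm above the desk), on a round steel collar above the foot, whose top is 26 mm above the desk
- knob_2_grip (a point): the same of head_2
- booklet: burgundy booklet 125 x 88 x 6 mm lying just left of the punch, a bystander; origin under its centre
- cutter: spare steel cutter pin 50 mm long lying on the near edge of the punch's base plate, a bystander
- hex_key: L-shaped dark hex key 80 mm long lying on the near edge of the punch's base plate, a bystander
- stamp: wooden hand stamp, 62 x 28 mm foot, 82 mm high, standing to the right, a bystander
- pen_cup: dark metal pen cup, diameter 80 mm, 100 mm high, pens to 150 mm, standing to the right, a bystander
Not all that is in view belongs to the job. What is shaped like the cap_2 but orange, pink or red is not meant.

How it is judged:
By the outcome, as a careful person would: the job done as asked, in the order asked, and still so for the second after the job is handed in, while the arm keeps its last pose, push and grip.
It also fails if it takes over 58 s, if anything falls off the work surface, if the arm or the gripper's body presses on something with over 40 N, if the wrist force passes 120 N, or if a joint passes its speed limit or range.

### The arm

A 6-joint arm with a two-finger parallel gripper is mounted at the origin on the work surface. World frame = base frame: x ahead of the robot, y to its left, z up, the work surface at z = 0. Lengths are in mm, angles in rad, forces in N, time in s.
With the tool pointing down it reaches from about 275 to 1000 mm from the base axis. Payload 8.4 kg.
Tool frame: the origin (TCP) lies on the centre line of the jaws, within the pads' length; the fingertips stand r.tip_reach ahead of it and the grasp point (between the pads) lies 3 mm ahead of it (r.tip_reach is the distance from the TCP to the fingertips, in mm); z points along the fingers, y is the direction in which the jaws open and shut (so a half turn about z gives the same grasp; the last joint's range is limited). The gripper opens to 85 mm and grips with 20 to 120 N. Pads are 22 mm wide; open, the fingers measure 114 mm over their backs; the gripper's body (76 mm by 85 mm) begins 54 mm behind the grasp point. The pads swing forward as they close: fully open they stand 13 mm farther back than shut.
Start: joints at [-1.181, 0.353, 1.633, -0, 1.155, -0.002], TCP at [238.657, -577.643, 253.281] pointing down, gripper open.
Joint ranges: [-2.63, 2.63], [-0.92, 2.1], [0.06, 2.66], [-1.3, 4.44], [0, 2.69], [-3.02, 3.02]. Speed limits (rad/s): [2.22, 2.22, 2.79, 3.14, 3.14, 3.14].

### API

Orientations are given as [roll, pitch, yaw] about the fixed x, y, z axes, in that order (R = Rz(yaw) Ry(pitch) Rx(roll)).
In Python, from rig import sense, optics, r, nets gives the robot as it stands. The module is installed in compiled form; this text tells all that it offers.
- The arm moves only by the tool carry_out, never from a script. Its argument "increments" is a list that holds one entry, the list of rows, each a list of 6 numbers: the shift along the tool's x, y, z normalised to -1 to 1, where 1 is 40 cm, then the turn, a rotation vector about the tool's x, y, z normalised to -1 to 1, where 1 is 60 degrees. A call has 1 to 5 rows; each row is the pose to reach, as a shift and turn from the pose commanded when the call began, along the tool's axes at that moment; what a row does not reach only later rows make up. A row lasts 1/12 s, in which the tool goes at most 41.7 mm and 7.16 degrees, less where a joint would pass 70% of its speed; a pose out of reach is approached as far as the arm can. A call with a number of a shift or a turn outside -1 to 1 is refused whole. A call with a gripper value outside its range is refused whole. "hand" is the closure, from 0 (fully open) to 1 (shut), set as the call begins (left out, the last holds). The fingers move at their own pace and stop on an object; "squeeze" is the grip in N (left out, the last holds). Time passes only in rows, so rows that repeat a pose let the fingers close. It gives the time, the measured TCP pose, the force and the opening at its end, in the units of the state.
- sense(): the state, without advancing time (a new reading comes with each control period).
- optics.grab_frame(name): name is "scene" or "top" or "wrist"; returns a dict with "img" (400x640x3 uint8, red, green, blue), "range_z" (400x640 float32, mm along the optical axis (not along the pixel's ray), 0 where there is no reading), "fov_y" (degrees; the focal length in pixels is half the picture's height over the tangent of half this angle, whatever the lens; pixels are square), "cx", "cy" (the principal point, pixels), "R" (3x3) and "t" (3): a world point X has camera coordinates R X + t. Camera axes: x right, y down, z forward; pixel columns grow to the right and rows downward; lengths in mm; the calibration is good to about 2 mm. A picture is of the moment at which its call begins.
- r.sign_off(): hands the job in, once; it reports no verdict.
Trained networks look in the newest picture that a camera, given by its name, has taken for a name from the list of things; names that differ only in an ending like _2 or _b are one class to them, and where a whole thing is asked for, a point or a joint stands for the part that bears it (a point fixed in the world has none). Each returns a list of dicts, best first, with "confidence" (0 to 1); they miss things now and then, are a little off and sometimes report something else, mostly with a low value. They report only what shows in the picture. A call takes as long as a camera call. They do not tell look-alikes from the thing itself.
- nets.trace(target, camera): "mask" (400x640 bool, what is visible of it).
- nets.tip_of(target, camera): "point" ([x, y, z] in mm, in world coordinates, good to about 4 mm: a listed point, or the origin of a listed thing).
The state is a dict: "clock": time; "qpos": joint angles; "qvel": joint speeds; "joint_efforts": joint torques, N m; "eef_pos": TCP position; "tcp_rot": TCP orientation; "contact_force": force on the tool from outside, world axes, zero at the start; "wrist_torque": the same for the moment, N m; "opening": opening from 0.0 (shut) to 1.0 (fully open).
Only numpy, scipy, OpenCV 4.12 (cv2) and the standard library are available. Lean on these libraries where they do the work, as an engineer would, in place of code of your own. Each camera call takes 0.05 s, during which the arm holds its last target.

## Working session

There is one attempt and no reset: what is moved stays moved. The work goes in short steps, Python scripts to look and compute and a tool call to move; the robot and the scene stay as the last step left them, time stands still between calls to the robot, and variables do not carry over. Pictures are saved under pics/ and viewed, and the job is handed in when it is done.

Besides the shell and the picture viewer there is one more tool, called as name(argument=value, ...) on one line, values as JSON. carry_out: Moves the arm, as the interface text tells. Its arguments: {"type":"object","properties":{"increments":{"type":"array","items":{"type":"array","items":{"type":"array","items":{"type":"number","minimum":-1,"maximum":1}}}},"hand":{"type":"number"},"squeeze":{"type":"number"}},"required":["increments"]}

```bash
mkdir -p pics; cat > h.py <<'E'
import numpy as np, cv2
from rig import sense, optics, r, nets
def save(name,fn,crop=None,scale=1):
    f=optics.grab_frame(name); im=f["img"][:,:,::-1].copy()
    if crop: a,b,c,d=crop; im=im[b:d,a:c]
    im=cv2.resize(im,None,fx=scale,fy=scale,interpolation=cv2.INTER_CUBIC)
    cv2.imwrite("pics/"+fn,im); return f
def px2w(f,u,v,d=None):
    F=200/np.tan(np.radians(f["fov_y"])/2)
    if d is None: d=f["range_z"][int(v),int(u)]
    c=np.array([(u-f["cx"])*d/F,(v-f["cy"])*d/F,d]); return f["R"].T@(c-f["t"])
def w2px(f,X):
    F=200/np.tan(np.radians(f["fov_y"])/2); c=f["R"]@np.array(X)+f["t"]
    return c[0]/c[2]*F+f["cx"],c[1]/c[2]*F+f["cy"]
def cloud(f):
    F=200/np.tan(np.radians(f["fov_y"])/2); d=f["range_z"]
    v,u=np.mgrid[0:400,0:640]
    c=np.stack([(u-f["cx"])*d/F,(v-f["cy"])*d/F,d],-1)
    return (c-f["t"])@f["R"]
E
python3 - <<'E'
from h import *
s=sense(); print({k:np.round(v,3) for k,v in s.items()}, r.tip_reach)
for n in ["scene","top"]:
    f=save(n,n+"0.png"); print(n,f["fov_y"],f["t"],np.round(f["R"],2).tolist())
    for t in ["punch","head_1","cap_1","neck_1","knob_1_grip","booklet","cutter","hex_key","stamp","pen_cup"]:
        print(t,[(round(x["confidence"],2),np.round(x["point"],0).tolist()) for x in nets.tip_of(t,n)])
E
```

```text
{'clock': np.float64(0.0), 'qpos': array([-1.181,  0.354,  1.634, -0.   ,  1.155, -0.002]), 'qvel': array([ 0.001,  0.002, -0.001,  0.002,  0.001, -0.   ]), 'joint_efforts': array([-4.0000e-03, -6.0526e+01, -3.4207e+01, -0.0000e+00,  9.0000e-03,
        0.0000e+00]), 'eef_pos': array([ 238.488, -577.201,  252.549]), 'tcp_rot': array([-3.14 , -0.   ,  0.392]), 'contact_force': array([-0.592,  0.224, -0.468]), 'wrist_torque': array([ 0.002, -0.009, -0.031]), 'opening': np.float64(1.001)} 22.0
scene 50.59501192152232 [-287.56728902 -145.10673272 1456.38422579] [[0.67, 0.74, -0.01], [0.4, -0.37, -0.84], [-0.62, 0.56, -0.55]]
punch [(0.78, [498.0, 21.0, -3.0])]
head_1 [(0.85, [505.0, -61.0, 16.0])]
cap_1 [(0.63, [688.0, -11.0, -2.0]), (0.63, [329.0, -91.0, -2.0]), (0.59, [433.0, -244.0, -2.0]), (0.38, [494.0, -63.0, 76.0])]
neck_1 [(0.78, [489.0, 98.0, 82.0]), (0.69, [489.0, -61.0, 77.0])]
knob_1_grip [(0.73, [559.0, 99.0, 57.0])]
booklet [(0.81, [440.0, 290.0, -1.0]), (0.21, [494.0, 97.0, 78.0])]
cutter [(0.56, [408.0, 44.0, 12.0])]
hex_key [(0.43, [419.0, -98.0, 11.0])]
stamp [(0.87, [412.0, -488.0, -3.0])]
pen_cup [(0.67, [497.0, 21.0, -0.0]), (0.61, [580.0, -479.0, -2.0])]
top 57.66614644521129 [-70.09380184 520.82540799 885.41292436] [[0.02, -1.0, -0.01], [-0.99, -0.02, -0.11], [0.11, 0.02, -0.99]]
punch [(0.95, [501.0, 18.0, 3.0])]
head_1 [(0.71, [500.0, -61.0, 14.0]), (0.61, [498.0, 99.0, 14.0])]
cap_1 [(0.85, [330.0, -96.0, 2.0]), (0.85, [431.0, -244.0, -5.0]), (0.83, [492.0, 96.0, 78.0]), (0.65, [685.0, -12.0, -2.0]), (0.63, [494.0, -59.0, 77.0])]
neck_1 [(0.83, [490.0, 96.0, 75.0]), (0.7, [500.0, 98.0, 16.0])]
knob_1_grip [(0.67, [562.0, 97.0, 56.0])]
booklet [(0.93, [447.0, 294.0, 0.0])]
cutter [(0.63, [407.0, 43.0, 16.0])]
hex_key [(0.58, [410.0, 44.0, 13.0]), (0.56, [419.0, -94.0, 11.0])]
stamp [(0.64, [417.0, -486.0, -1.0]), (0.41, [575.0, -479.0, -3.0])]
pen_cup [(0.81, [575.0, -475.0, -2.0])]
```

View pics/scene0.png

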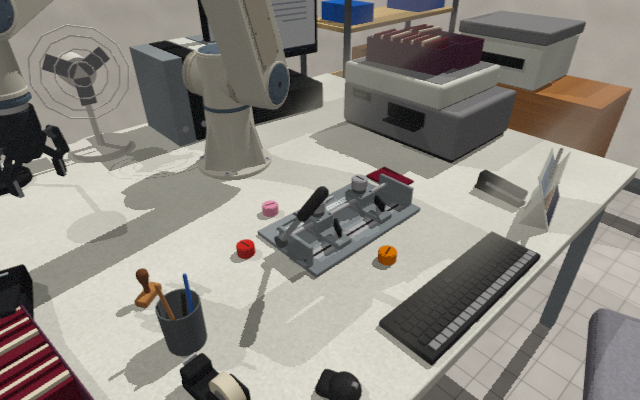

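View pics/top0.png

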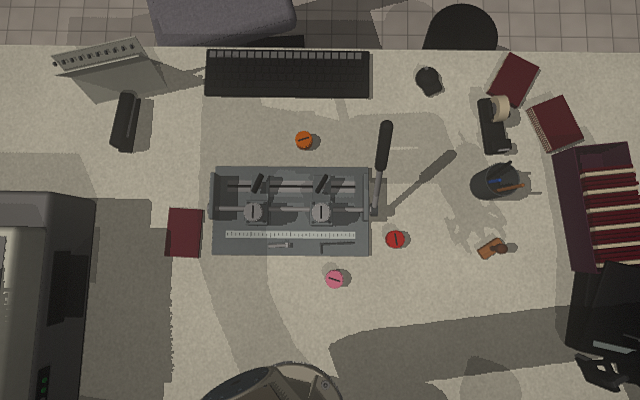

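```bash
python3 - <<'E'
from h import *
f=optics.grab_frame("top"); P=cloud(f); im=f["img"]
print([np.round(w2px(f,p)) for p in [(490,97,103),(560,97,68),(490,-60,103)]])
# top of the left cap: points near z 103
m=(np.abs(P[...,2]-103)<5)&(np.hypot(P[...,0]-490,P[...,1]-97)<40)
q=P[m]; print("capL",m.sum(),q.mean(0),q.min(0),q.max(0))
c=cv2.minEnclosingCircle(q[:,:2].astype(np.float32)); print(c)
m=(np.abs(P[...,2]-103)<5)&(np.hypot(P[...,0]-490,P[...,1]+60)<40)
q=P[m]; print("capR",m.sum(),q.mean(0),cv2.minEnclosingCircle(q[:,:2].astype(np.float32)))
for y0 in (97,-60):
  m=(np.abs(P[...,2]-68)<7)&(np.hypot(P[...,0]-562,P[...,1]-y0)<40)
  q=P[m]; print("knob",m.sum(),q.mean(0), cv2.minAreaRect(q[:,:2].astype(np.float32)))
  u,v=w2px(f,(562,y0,60)); print(u,v)
m=(np.abs(P[...,2]-12)<3)&(np.abs(P[...,0]-500)<170)&(np.abs(P[...,1]-20)<260)
print("base",cv2.minAreaRect(P[m][:,:2].astype(np.float32)))
u,v=map(int,w2px(f,(520,97,80)))
cv2.imwrite("pics/c1.png",cv2.resize(im[v-70:v+70,u-80:u+80,::-1],None,fx=4.5,fy=4.5,interpolation=cv2.INTER_CUBIC)); print(u,v)
E
```

```text
[array([253., 210.]), array([257., 183.]), array([321., 211.])]
capL 280 [486.46158597  98.41063784 102.02316426] [465.08735098  76.94524174  98.03505404] [506.92164531 121.09741068 107.33596068]
((486.47808837890625, 98.89346313476562), 22.450149536132812)
capR 285 [488.6499652  -59.22779245 101.81749181] ((488.7861633300781, -58.89307403564453), 22.254993438720703)
knob 88 [559.86871771  99.19714674  66.3094774 ] ((560.1939086914062, 99.43478393554688), (10.218621253967285, 47.72500228881836), 66.74674224853516)
257.92635982702257 182.41093246747573
knob 85 [561.55462412 -57.82754566  66.42762351] ((562.0767211914062, -57.79719543457031), (10.244721412658691, 49.08804702758789), 61.85050964355469)
321.97058595862126 183.5956651663795
base ((511.58270263671875, 13.310272216796875), (506.31207275390625, 309.8514404296875), 82.43021392822266)
255 198
```

View pics/c1.png

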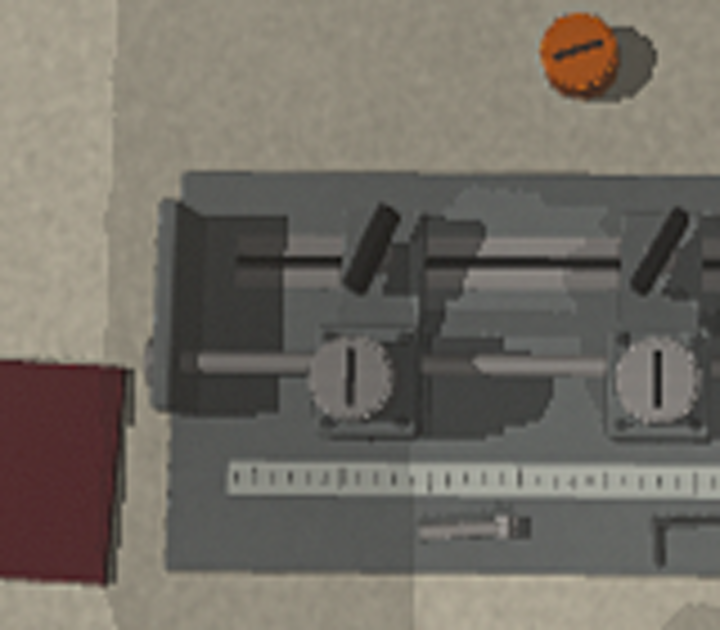

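The left head's cap is at top-view pixel (253,211) and its knob at (258,182). The right head's cap is at (321,211). The look-alikes are orange at (304,140), red at (396,239) and pink at (335,279). I choose the grey cap at (253,211) and the black bar at (258,182), at y≈+98, which is the robot's left. The crop confirms grey steel with a dark slot. I'll go over high, to clear the lever, and look with the wrist camera.

```bash
cat >> h.py <<'E'
from scipy.spatial.transform import Rotation as Ro
def plan(pos,yaw,frm=None,n=None):
    """tool-axes shift/turn from the pose now (or frm=(pos,yaw)) to the tool-down pose"""
    if frm is None:
        s=sense(); p=np.array(s["eef_pos"]); R0=Ro.from_euler("xyz",s["tcp_rot"])
    else: p=np.array(frm[0]); R0=Ro.from_euler("xyz",[np.pi,0,frm[1]])
    R1=Ro.from_euler("xyz",[np.pi,0,yaw])
    d=R0.inv().apply(np.array(pos)-p)/400; w=(R0.inv()*R1).as_rotvec()/(np.pi/3)
    print("shift",np.round(d,4).tolist(),"turn",np.round(w,4).tolist(),"mm",round(float(np.linalg.norm(d)*400),1),"deg",round(float(np.linalg.norm(w)*60),1))
E
python3 - <<'E'
from h import *
c=((238.657,-577.643,253.281),0.392)
plan((520,99,360),1.745,c)
plan((300,-440,400),0.392,c)
E
```

```text
shift [1.2963, -1.2946, -0.2668] turn [0.0, 0.0, -1.292] mm 740.5 deg 77.5
shift [0.2732, -0.2594, -0.3668] turn [0.0, 0.0, 0.0] mm 210.3 deg 0.0
```

carry_out(increments=[[[0.05,-0.05,-0.07,0,0,-0.1],[0.1,-0.1,-0.14,0,0,-0.2],[0.15,-0.15,-0.21,0,0,-0.3],[0.21,-0.2,-0.28,0,0,-0.4],[0.27,-0.26,-0.35,0,0,-0.5]]], hand=0.3)

```text
clock: 1.57
eef_pos: [298.4, -441.1, 393.1]
tcp_rot: [3.141, 0.0, 0.92]
contact_force: [-0.3, 0.0, 0.1]
opening: 0.693
```

```bash
python3 - <<'E'
from h import *
s=sense(); print(s["eef_pos"],s["tcp_rot"],s["qpos"],s["opening"])
plan((510,99,360),1.6)
E
```

```text
[ 298.35823788 -441.09966027  393.10254335] [3.14091247e+00 9.91603295e-05 9.19945107e-01] [-9.78980178e-01  9.92666504e-02  1.65037753e+00  1.27381904e-04
  1.39127262e+00 -3.28151695e-01] 0.6933937224298973
shift [1.3948, -0.3972, 0.0823] turn [0.0006, 0.0003, -0.6494] mm 581.0 deg 39.0
```

carry_out(increments=[[[0.098,-0.028,0.004,0,0,-0.045],[0.196,-0.056,0.008,0,0,-0.09],[0.294,-0.084,0.012,0,0,-0.135],[0.392,-0.112,0.016,0,0,-0.18],[0.49,-0.14,0.02,0,0,-0.22]]])

```text
clock: 1.98
eef_pos: [373.2, -250.8, 383.8]
tcp_rot: [3.141, 0.0, 1.148]
contact_force: [0.8, -0.3, -0.4]
opening: 0.7
```

```bash
python3 - <<'E'
from h import *
plan((510,99,360),1.6)
E
```

```text
shift [0.9378, -0.0472, 0.0595] turn [0.0008, 0.0002, -0.432] mm 376.4 deg 25.9
```

carry_out(increments=[[[0.095,-0.005,0.0,0,0,-0.045],[0.19,-0.01,0.0,0,0,-0.09],[0.285,-0.015,0.0,0,0,-0.135],[0.38,-0.02,0.01,0,0,-0.18],[0.475,-0.025,0.02,0,0,-0.22]]])

```text
clock: 2.4
eef_pos: [442.6, -73.5, 376.0]
tcp_rot: [3.14, 0.0, 1.379]
contact_force: [0.5, -1.4, 0.1]
opening: 0.698
```

```bash
python3 - <<'E'
from h import *
plan((510,99,300),1.6)
E
```

```text
shift [0.4556, 0.0826, 0.1902] turn [0.0014, 0.0002, -0.2115] mm 200.2 deg 12.7
```

carry_out(increments=[[[0.09,0.016,0.038,0,0,-0.042],[0.18,0.032,0.076,0,0,-0.084],[0.27,0.048,0.114,0,0,-0.127],[0.365,0.065,0.152,0,0,-0.17],[0.455,0.082,0.19,0,0,-0.21]]])

```text
clock: 2.82
eef_pos: [510.0, 98.9, 299.2]
tcp_rot: [3.141, -0.0, 1.599]
contact_force: [0.2, -0.7, 1.1]
opening: 0.702
```

carry_out(increments=[[[0,0,0,0,0,0],[0,0,0,0,0,0]]])

```text
clock: 2.98
eef_pos: [509.4, 98.3, 298.5]
tcp_rot: [-3.139, 0.0, 1.599]
contact_force: [-0.8, 0.9, -0.4]
opening: 0.697
```

```bash
python3 - <<'E'
from h import *
f=save("wrist","w1.png")
s=sense(); print(s["eef_pos"],s["tcp_rot"],s["contact_force"])
print(f["fov_y"], -f["R"].T@f["t"], f["R"].round(2).tolist())
for p in [(487,98.5,103),(560,99,68)]: print(np.round(w2px(f,p)))
E
```

```text
[509.41356989  97.2270977  299.20825739] [-3.14037935e+00  5.20488863e-04  1.59745925e+00] [ 0.48714018  0.07794008 -0.19034412]
59.33456856943948 [507.34852422 168.96818687 419.01049197] [[1.0, 0.03, -0.0], [0.03, -0.96, 0.27], [0.01, -0.27, -0.96]]
[292. 179.]
[366. 173.]
```

View pics/w1.png

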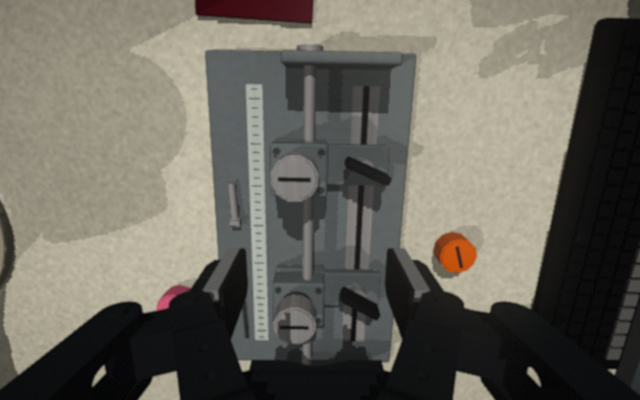

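The wrist view shows the left head's cap at (295,178) and its knob bar at (367,171). The right head is below them at (293,327) and (359,303). Now I'll measure precisely, using the wrist and scene cameras.

```bash
cat >> h.py <<'E'
def meas(f,cap,knob):
    P=cloud(f); v=f["img"].max(-1).astype(int)
    m=(np.abs(P[...,2]-103)<5)&(np.hypot(P[...,0]-cap[0],P[...,1]-cap[1])<32); q=P[m]
    if m.sum()>20: print(" cap n",m.sum(),"circle",np.round(cv2.minEnclosingCircle(q[:,:2].astype(np.float32))[0],1),"mean",q.mean(0).round(1))
    m=(np.abs(P[...,2]-67)<4.5)&(np.hypot(P[...,0]-knob[0],P[...,1]-knob[1])<32)&(v<70); q=P[m]
    if m.sum()>15:
        rr=cv2.minAreaRect(q[:,:2].astype(np.float32)); c=q[:,:2]-q[:,:2].mean(0); w,V=np.linalg.eigh(c.T@c); d=V[:,1]*np.sign(V[0,1])
        print(" knob n",m.sum(),"rect",np.round(rr[0],1),np.round(rr[1],1),"mean",q.mean(0).round(1),"pca yaw",round(float(np.arctan2(d[1],d[0])),3))
E
python3 - <<'E'
from h import *
for n in ["wrist","wrist","top","scene"]:
    f=optics.grab_frame(n); print(n)
    meas(f,(487,98.5),(560,99))
    meas(f,(488.7,-59),(562,-58))
f=optics.grab_frame("wrist")
cv2.imwrite("pics/w2.png",cv2.resize(f["img"][130:220,250:410,::-1],None,fx=5,fy=5,interpolation=cv2.INTER_CUBIC))
for t in ["cap_1","knob_1_grip","neck_1"]:
  print(t,[(round(x["confidence"],2),np.round(x["point"],0).tolist()) for x in nets.tip_of(t,"wrist")])
E
```

```text
wrist
 cap n 1786 circle [488.2  98.1] mean [488.2  99.  102.6]
 knob n 471 rect [561.6  99. ] [10.2 49.1] mean [561.3  99.5  67.4] pca yaw -0.392
 cap n 1263 circle [489.3 -59.5] mean [489.6 -57.5 102.5]
 knob n 370 rect [563.3 -58.7] [10.4 49.5] mean [563.  -57.4  67. ] pca yaw -0.501
wrist
 cap n 1762 circle [488.1  98.3] mean [488.2  99.  102.6]
 knob n 465 rect [562.   98.7] [10.1 50.2] mean [561.3  99.5  67.4] pca yaw -0.394
 cap n 1260 circle [489.7 -59.7] mean [489.6 -57.5 102.5]
 knob n 370 rect [563.5 -58.6] [10.4 49.9] mean [562.8 -57.3  67.1] pca yaw -0.496
top
 cap n 281 circle [486.5  98.9] mean [486.1  98.6 101.9]
 knob n 80 rect [560.4  99.9] [10.  48.1] mean [560.2  99.4  66.6] pca yaw -0.388
 cap n 285 circle [488.8 -58.9] mean [488.6 -59.2 101.9]
 knob n 83 rect [562.  -57.7] [ 9.7 49.2] mean [561.7 -57.9  66.9] pca yaw -0.516
scene
 cap n 124 circle [491.5  95.6] mean [493.4  93.7 102.5]
 knob n 49 rect [563.6  96.9] [ 9.  52.7] mean [565.9  95.4  67.1] pca yaw -0.412
 knob n 53 rect [564.8 -61. ] [ 8.1 49.2] mean [567.3 -62.6  66.9] pca yaw -0.505
cap_1 [(0.97, [684.0, -7.0, 0.0]), (0.89, [332.0, -95.0, 4.0]), (0.8, [488.0, 99.0, 74.0]), (0.62, [491.0, -60.0, 76.0])]
knob_1_grip [(0.98, [564.0, 102.0, 57.0])]
neck_1 []
```

View pics/w2.png

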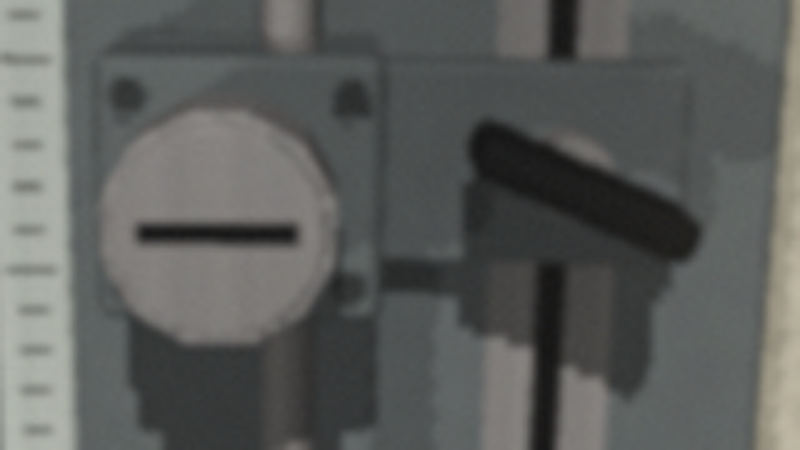

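```bash
python3 - <<'E'
from h import *
plan((561.5,99,130),2.75,((510,99,299.5),1.599))
s=sense();print(s["qpos"])
E
```

```text
shift [-0.0036, 0.1287, 0.4238] turn [-0.0, 0.0, -1.0991] mm 177.2 deg 65.9
[ 1.83566770e-01  1.41307257e-01  1.80490337e+00 -4.38142771e-05
  1.19463417e+00  1.59506444e-01]
```

carry_out(increments=[[[0,0.013,0.04,0,0,-0.11],[0,0.026,0.08,0,0,-0.22],[0,0.039,0.12,0,0,-0.33],[0,0.052,0.16,0,0,-0.44],[0,0.065,0.2,0,0,-0.55]]], hand=0.5)

```text
clock: 3.85
eef_pos: [535.9, 97.1, 219.2]
tcp_rot: [3.141, 0.0, 2.177]
contact_force: [-0.1, 0.8, 0.1]
opening: 0.502
```

```bash
python3 - <<'E'
from h import *
plan((561.5,99,120),2.75)
E
```

```text
shift [-0.0325, 0.0551, 0.2479] turn [0.0004, 0.0004, -0.5471] mm 102.4 deg 32.8
```

carry_out(increments=[[[-0.0065,0.011,0.05,0,0,-0.11],[-0.013,0.022,0.1,0,0,-0.22],[-0.02,0.033,0.15,0,0,-0.33],[-0.026,0.044,0.2,0,0,-0.44],[-0.0325,0.055,0.248,0,0,-0.547]]])

```text
clock: 4.27
eef_pos: [561.4, 98.9, 119.6]
tcp_rot: [3.141, 0.0, 2.75]
contact_force: [0.3, -0.3, 0.6]
opening: 0.5
```

carry_out(increments=[[[0,0,0,0,0,0],[0,0,0,0,0,0]]])

```text
clock: 4.43
eef_pos: [560.6, 98.8, 119.9]
tcp_rot: [-3.14, -0.002, 2.741]
contact_force: [0.3, 0.6, -0.1]
opening: 0.5
```

```bash
python3 - <<'E'
from h import *
f=save("wrist","w3.png")
meas(f,(487.8,98.4),(561.5,99)); meas(optics.grab_frame("wrist"),(487.8,98.4),(561.5,99)); meas(optics.grab_frame("top"),(487.8,98.4),(561.5,99))
ps=[]
s=sense(); print(s["eef_pos"],s["tcp_rot"],s["qpos"])
plan((561.5,99,66),2.75)
E
```

```text
cap n 10694 circle [488.4  98. ] mean [487.9  98.9 102.6]
 knob n 1495 rect [561.3  99. ] [ 9.5 48.4] mean [560.   99.9  67.6] pca yaw -0.391
 cap n 10599 circle [488.5  98. ] mean [487.9  98.9 102.6]
 knob n 1486 rect [561.6  99.2] [10.  48.4] mean [560.   99.9  67.6] pca yaw -0.392
 cap n 157 circle [486.   95.3] mean [486.2  90.3 102. ]
[561.69108354  99.18428908 121.80214064] [3.14066912e+00 1.47303038e-03 2.74187415e+00] [ 1.72161598e-01  4.27049533e-01  1.85974360e+00 -2.73944328e-05
  8.53061041e-01 -9.98898908e-01]
shift [0.0005, -0.0007, 0.1395] turn [0.0009, 0.0014, -0.0078] mm 55.8 deg 0.5
```

View pics/w3.png

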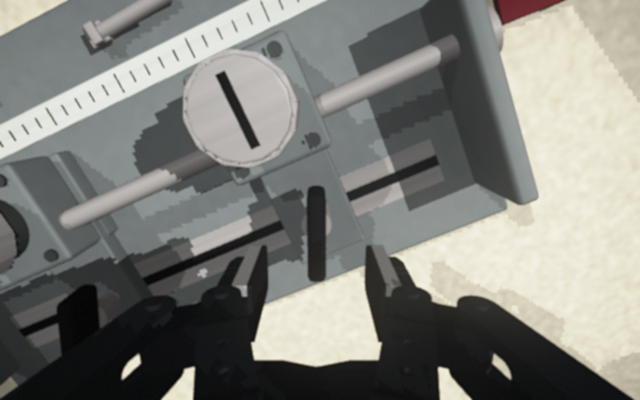

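carry_out(increments=[[[0,0,0.05,0,0,0],[0,0,0.1,0,0,0],[0,0,0.134,0,0,0],[0,0,0.134,0,0,0]]], hand=0.7, squeeze=20)

```text
clock: 4.92
eef_pos: [560.0, 99.0, 65.8]
tcp_rot: [-3.14, -0.002, 2.743]
contact_force: [-0.1, -0.5, -0.5]
opening: 0.301
```

carry_out(increments=[[[0,0,0,0,0,0],[0,0,0,0,0,0],[0,0,0,0,0,0]]], hand=0.8)

```text
clock: 5.17
eef_pos: [562.1, 99.3, 68.3]
tcp_rot: [3.14, 0.002, 2.744]
contact_force: [-0.4, 0.3, -0.3]
opening: 0.198
```

```bash
python3 - <<'E'
from h import *
f=save("wrist","w4.png")
meas(f,(487.8,98.4),(561.5,99))
s=sense(); print(s["eef_pos"],s["tcp_rot"],s["contact_force"],s["wrist_torque"],s["opening"])
E
```

```text
cap n 27073 circle [488.3  98. ] mean [487.6  99.4 102.6]
 knob n 3353 rect [560.5  98.9] [39.3 40.5] mean [558.8 100.6  67.4] pca yaw -0.395
[562.01544135  99.35798017  68.17204921] [3.14040692e+00 1.82143427e-03 2.74449710e+00] [ 0.14850419 -0.19062944  0.53099174] [-0.00377199  0.02823278  0.02505799] 0.1977979837006192
```

View pics/w4.png

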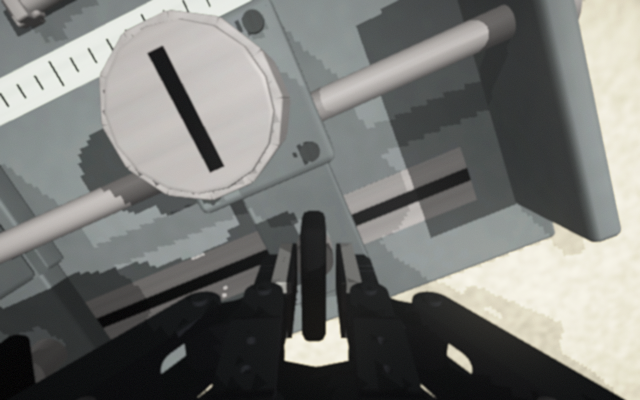

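```bash
python3 - <<'E'
import cv2
im=cv2.imread("pics/w4.png")[195:355,240:400]
cv2.imwrite("pics/w4c.png",cv2.resize(im*1,None,fx=3.6,fy=3.6,interpolation=cv2.INTER_CUBIC).astype(float).clip(0,120)*2)
E
```

```text
[ WARN:0@0.063] global loadsave.cpp:1063 imwrite_ Unsupported depth image for selected encoder is fallbacked to CV_8U.
```

View pics/w4c.png

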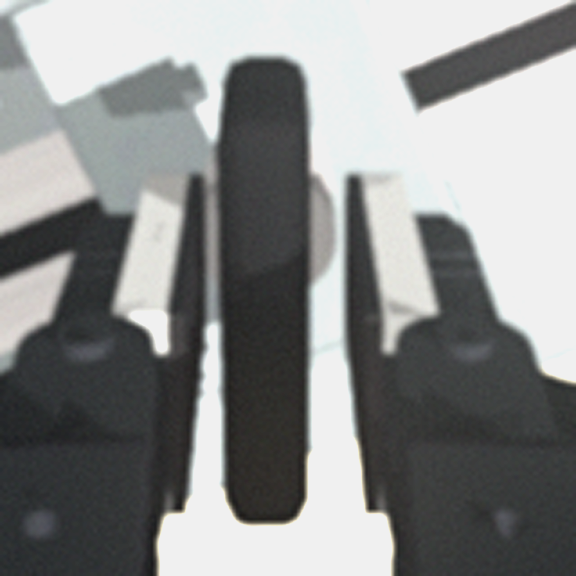

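carry_out(increments=[[[0,-0.003,0,0,0,0],[0,-0.003,0,0,0,0]]], hand=0.84)

```text
clock: 5.38
eef_pos: [560.9, 98.0, 67.4]
tcp_rot: [3.141, 0.001, 2.745]
contact_force: [0.8, -0.4, 0.1]
opening: 0.16
```

```bash
python3 - <<'E'
from h import *
f=optics.grab_frame("wrist"); im=f["img"][195:355,240:400,::-1]
cv2.imwrite("pics/w5c.png",(cv2.resize(im,None,fx=3.6,fy=3.6,interpolation=cv2.INTER_CUBIC).astype(float).clip(0,120)*2).astype(np.uint8))
s=sense(); print(s["eef_pos"],s["tcp_rot"],s["contact_force"],s["wrist_torque"],s["opening"])
E
```

```text
[560.82254022  98.03462966  67.2749721 ] [3.14127481e+00 4.60278903e-04 2.74466623e+00] [ 0.4225665   0.11032033 -0.62178834] [-0.04766371 -0.06643442 -0.00472472] 0.16226400616901404
```

View pics/w5c.png

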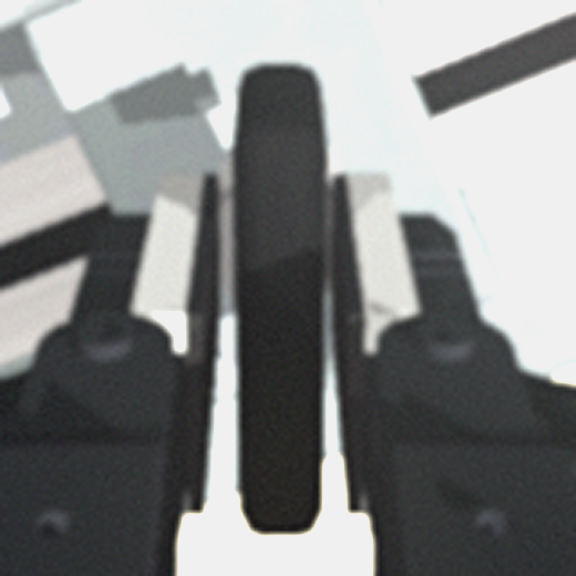

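carry_out(increments=[[[0,0.001,0,0,0,0],[0,0.001,0,0,0,0]]], hand=0.87)

```text
clock: 5.6
eef_pos: [560.9, 98.5, 66.9]
tcp_rot: [3.142, 0.0, 2.745]
contact_force: [-0.4, 0.1, 1.1]
opening: 0.132
```

carry_out(increments=[[[0,0,0,0,0,0],[0,0,0,0,0,0],[0,0,0,0,0,0]]], hand=1.0, squeeze=20)

```text
clock: 5.85
eef_pos: [561.0, 98.6, 67.0]
tcp_rot: [3.141, 0.0, 2.745]
contact_force: [-0.4, 1.3, 3.0]
opening: 0.117
```

```bash
python3 - <<'E'
from h import *
f=optics.grab_frame("wrist"); 
for i in range(3):
  s=sense(); print(s["eef_pos"],s["tcp_rot"],s["contact_force"],s["wrist_torque"],s["opening"]); f=optics.grab_frame("wrist")
meas(f,(487.8,98.4),(561.5,99))
E
```

```text
[560.94948639  98.58911575  66.94003629] [3.14138227e+00 1.58049016e-04 2.74501634e+00] [0.24646952 1.39593067 2.69783496] [0.20821876 0.14532168 0.15711529] 0.1137391954674581
[560.95865735  98.58407504  66.94903094] [3.14134493e+00 1.71694334e-04 2.74491700e+00] [-0.66045327  1.68728662  3.58113918] [0.27109289 0.09111496 0.13113596] 0.10765312018329525
[560.96302829  98.58183702  66.937847  ] [3.14136361e+00 1.70170123e-04 2.74489175e+00] [-0.32071716  2.01972391  2.72666254] [0.31162755 0.0332688  0.12397184] 0.10951362593613508
 cap n 27656 circle [488.1  98. ] mean [487.5  99.4 102.6]
 knob n 3310 rect [561.3  99.5] [39.4 36.8] mean [558.6 100.4  67.5] pca yaw -0.394
```

carry_out(increments=[[[0,0,0,0,0,0],[0,0,0,0,0,0.03],[0,0,0,0,0,0.08]]], hand=1.0, squeeze=55)

```text
clock: 6.3
eef_pos: [561.1, 98.7, 67.1]
tcp_rot: [3.141, 0.0, 2.66]
contact_force: [-0.9, 3.7, 3.7]
opening: 0.103
```

```bash
python3 - <<'E'
from h import *
f=optics.grab_frame("wrist"); 
for i in range(2):
  s=sense(); print(s["eef_pos"],s["tcp_rot"],s["contact_force"],s["wrist_torque"],s["opening"]); f=optics.grab_frame("wrist")
meas(f,(487.8,98.4),(561.5,99))
E
```

```text
[561.06097695  98.71283071  67.06696038] [3.14100685e+00 2.59003480e-04 2.65510690e+00] [0.05366972 2.74810678 4.35384734] [0.44582593 0.12640462 0.0401744 ] 0.10681307876935901
[561.03990491  98.70568691  67.03652057] [3.14099625e+00 1.93286599e-04 2.65974275e+00] [-0.84807243  3.2942944   4.73706261] [ 0.53664846  0.17129413 -0.10699364] 0.10554662399533973
 cap n 26986 circle [488.2  98.1] mean [487.7  99.7 102.6]
 knob n 3174 rect [561.4  99.3] [39.7 37.1] mean [558.8 100.7  67.5] pca yaw -0.486
```

carry_out(increments=[[[0,0.0005,0,0,0,0.09],[0,0.0005,0,0,0,0.18],[0,0.0005,0,0,0,0.27],[0,0.0005,0,0,0,0.36],[0,0.0005,0,0,0,0.45]]])

```text
clock: 6.87
eef_pos: [561.5, 99.3, 67.1]
tcp_rot: [3.14, -0.0, 2.187]
contact_force: [1.5, 6.0, 3.4]
opening: 0.104
```

```bash
python3 - <<'E'
from h import *
f=optics.grab_frame("wrist"); 
for i in range(2):
  s=sense(); print(s["eef_pos"],s["tcp_rot"],s["contact_force"],s["wrist_torque"],s["opening"]); f=optics.grab_frame("wrist")
meas(f,(487.8,98.4),(561.5,99))
E
```

```text
[561.58187205  99.29750966  67.04608123] [ 3.13984578e+00 -4.35324990e-05  2.17971414e+00] [0.14341748 6.36682882 3.65616746] [ 0.99624837 -0.09503279 -0.03915543] 0.10599399013581465
[561.55107399  99.2773898   67.04926539] [ 3.13993161e+00 -9.26764503e-05  2.18728443e+00] [0.4102185  5.89808774 3.40519725] [ 0.94783219 -0.09829566 -0.09731449] 0.10445425643463084
 cap n 22248 circle [488.2  98.2] mean [488.8 101.  102.5]
 knob n 3238 rect [561.9  99.2] [38.1 40.6] mean [560.  101.8  67.5] pca yaw -0.96
```

carry_out(increments=[[[0.0015,0.001,0,0,0,0.04],[0.0015,0.001,0,0,0,0.12],[0.0015,0.001,0,0,0,0.2]]])

```text
clock: 7.27
eef_pos: [561.8, 99.6, 67.1]
tcp_rot: [3.14, 0.0, 1.979]
contact_force: [2.0, 3.0, 2.6]
opening: 0.104
```

```bash
python3 - <<'E'
from h import *
f=optics.grab_frame("wrist"); 
for i in range(2):
  s=sense(); print(s["eef_pos"],s["tcp_rot"],s["contact_force"],s["wrist_torque"],s["opening"]); f=optics.grab_frame("wrist")
meas(f,(487.8,98.4),(561.5,99))
E
```

```text
[561.83373871  99.58502845  67.05302286] [3.13967415e+00 3.81775939e-04 1.97237596e+00] [1.92127504 2.81271866 3.13879233] [ 0.47371007 -0.42370811 -0.0169347 ] 0.10209663139850371
[561.82758952  99.5743705   67.05190569] [3.13970845e+00 3.22477516e-04 1.98018179e+00] [2.46133776 3.03536666 2.98574647] [ 0.45030803 -0.4306373  -0.10857272] 0.10158520087855559
 cap n 19089 circle [493.4  99.4] mean [490.8 101.6 102.5]
 knob n 3254 rect [562.   99.3] [38.  41.3] mean [560.6 102.3  67.5] pca yaw -1.167
```

carry_out(increments=[[[0.0005,0.0005,0,0,0,0.1],[0.0005,0.0005,0,0,0,0.2],[0.0005,0.0005,0,0,0,0.3],[0.0005,0.0005,0,0,0,0.36]]])

```text
clock: 7.75
eef_pos: [562.4, 99.7, 67.1]
tcp_rot: [3.139, -0.0, 1.602]
contact_force: [6.9, 2.5, 0.5]
opening: 0.102
```

```bash
python3 - <<'E'
from h import *
f=optics.grab_frame("wrist"); 
for i in range(2):
  s=sense(); print(s["eef_pos"],s["tcp_rot"],s["contact_force"],s["wrist_torque"],s["opening"]); f=optics.grab_frame("wrist")
meas(f,(487.8,98.4),(561.5,99))
E
```

```text
[562.44674201  99.73953279  67.14798772] [ 3.13864689e+00 -2.40875039e-04  1.59918322e+00] [5.45193268 2.00590216 0.44347853] [ 0.41528749 -0.75872145  0.03026394] 0.10227403480173496
[562.4538124   99.77184672  67.12285274] [ 3.13867348e+00 -3.19064075e-04  1.60473223e+00] [4.97523722 2.38687544 0.40253952] [ 0.37540714 -0.81101525 -0.12085003] 0.09917601083955277
 cap n 10729 circle [493.7  98.3] mean [488.8 106.7 102.4]
 knob n 3248 rect [562.1  99.6] [37.8 40.5] mean [561.9 102.7  67.4] pca yaw -1.547
```

carry_out(increments=[[[0,0,0,0,0,0.03],[0,0,0,0,0,0.06],[0,0,0,0,0,0.06]]])

```text
clock: 8.15
eef_pos: [562.6, 99.7, 67.1]
tcp_rot: [3.138, -0.0, 1.543]
contact_force: [4.8, 2.4, 0.7]
opening: 0.101
```

```bash
python3 - <<'E'
from h import *
f=optics.grab_frame("wrist"); 
for i in range(2):
  s=sense(); print(s["eef_pos"],s["tcp_rot"],s["contact_force"],s["wrist_torque"],s["opening"]); f=optics.grab_frame("wrist")
meas(f,(487.8,98.4),(561.5,99))
E
```

```text
[562.5337951   99.75836136  67.12257542] [ 3.13850440e+00 -3.80375828e-04  1.54462484e+00] [5.56809599 2.30093443 0.53349228] [ 0.36578884 -0.85975177  0.09339944] 0.102507567694976
[562.49187159  99.74457477  67.11017721] [ 3.13859027e+00 -3.76207709e-04  1.54496659e+00] [4.98619079 1.72355478 0.58845725] [ 0.4487613  -0.85786987  0.09592606] 0.10054341260916538
 cap n 8986 circle [491.3 102.8] mean [487.9 108.5 102.3]
 knob n 3221 rect [562.2  99.4] [40.3 38.2] mean [562.  102.6  67.4] pca yaw 1.541
```

carry_out(increments=[[[0,0,0,0,0,0],[0,0,0,0,0,0],[0,0,-0.09,0,0,0],[0,0,-0.18,0,0,0],[0,0,-0.22,0,0,0]]], hand=0.6)

```text
clock: 8.72
eef_pos: [561.6, 99.5, 157.8]
tcp_rot: [3.14, -0.0, 1.543]
contact_force: [0.4, 0.5, 0.4]
opening: 0.397
```

```bash
python3 - <<'E'
from h import *
f=save("wrist","w6.png")
for i in range(2):
  s=sense(); print(s["eef_pos"],s["tcp_rot"],s["contact_force"],s["wrist_torque"],s["opening"]); f=optics.grab_frame("wrist"); meas(f,(487.8,98.4),(561.5,99))
meas(optics.grab_frame("top"),(487.8,98.4),(561.5,99))
plan((487.9,98.2,140),1.58)
E
```

```text
[562.88694258  99.71067015 159.79566403] [ 3.13655392e+00 -7.35600362e-04  1.54251725e+00] [1.53798652 0.39623571 2.69722173] [-0.01772535 -0.01592835  0.03145293] 0.3981384170114109
 cap n 4928 circle [486.9  98.5] mean [488.2 100.3 102.6]
 knob n 1108 rect [562.   99.3] [49.6  9.8] mean [562.3 101.   67.4] pca yaw 1.554
[562.33885234  99.63050204 157.69974136] [ 3.13748446e+00 -5.79066774e-04  1.54232449e+00] [0.26695022 0.23378117 0.11703167] [ 0.01010865 -0.00039674 -0.0148748 ] 0.39860028011489257
 cap n 5019 circle [486.9  98.7] mean [488.2 100.4 102.6]
 knob n 1110 rect [562.   99.5] [49.1  9.8] mean [562.3 101.   67.4] pca yaw 1.555
 cap n 236 circle [485.7  98.8] mean [485.6  95.5 102.1]
 knob n 67 rect [559.8  94.3] [10.1 37.1] mean [560.3  93.6  66.5] pca yaw 1.536
shift [-0.0081, -0.181, 0.0364] turn [-0.0007, 0.0003, -0.0366] mm 73.9 deg 2.2
```

View pics/w6.png

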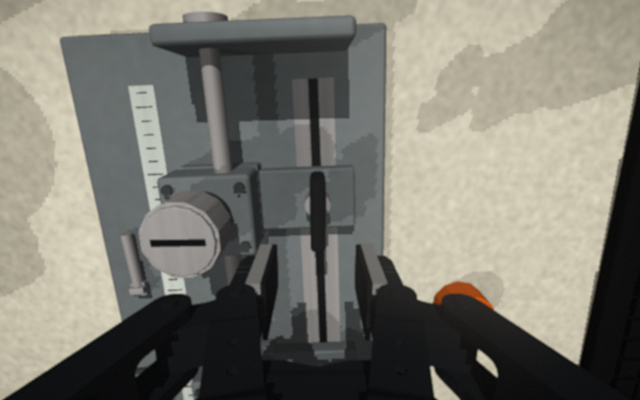

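Wrist view after release: the bar at (317,211) now lies along the rail, at knob angle ≈1.6, so it is tight. The cap is at (183,241), unmoved. Next I move above the cap.

carry_out(increments=[[[-0.003,-0.07,0.01,0,0,-0.01],[-0.006,-0.14,0.02,0,0,-0.02],[-0.008,-0.182,0.03,0,0,-0.037],[-0.008,-0.182,0.035,0,0,-0.037]]], hand=0.25)

```text
clock: 9.25
eef_pos: [482.5, 97.8, 138.2]
tcp_rot: [-3.134, 0.001, 1.581]
contact_force: [-0.2, 0.7, 0.1]
opening: 0.75
```

carry_out(increments=[[[0,0,0,0,0,0],[0,0,0,0,0,0]]])

```text
clock: 9.42
eef_pos: [488.4, 98.6, 140.1]
tcp_rot: [-3.141, 0.0, 1.579]
contact_force: [0.9, -0.3, 0.2]
opening: 0.753
```

```bash
python3 - <<'E'
from h import *
f=save("wrist","w7.png")
for i in range(2):
  s=sense(); print(s["eef_pos"],s["tcp_rot"],s["qpos"],s["opening"]); f=optics.grab_frame("wrist"); meas(f,(487.8,98.4),(561.5,99))
plan((487.9,98.4,92),1.58)
E
```

```text
[488.89885771  98.64642938 140.41360433] [-3.14150512e+00  8.96571753e-05  1.57937219e+00] [ 1.96138102e-01  3.05830388e-01  1.99922318e+00 -9.66647685e-05
  8.36641803e-01  1.87627009e-01] 0.7503510717315234
 cap n 5970 circle [486.8  98.5] mean [486.8 100.3 102.7]
 knob n 1427 rect [561.8  99.7] [48.4 10.7] mean [560.9 100.9  67.2] pca yaw 1.548
[489.07694164  98.66283732 140.59675408] [3.14137307e+00 2.71212565e-06 1.57920562e+00] [ 1.96082716e-01  3.05649382e-01  1.99893993e+00 -5.87649456e-05
  8.36788123e-01  1.87712778e-01] 0.7519587416320324
 cap n 5957 circle [486.7  98.5] mean [486.8 100.3 102.7]
 knob n 1437 rect [561.9  99.7] [48.7 10.6] mean [560.8 100.9  67.2] pca yaw 1.548
shift [-0.0006, -0.0029, 0.1217] turn [0.0003, -0.0, -0.0008] mm 48.7 deg 0.0
```

View pics/w7.png

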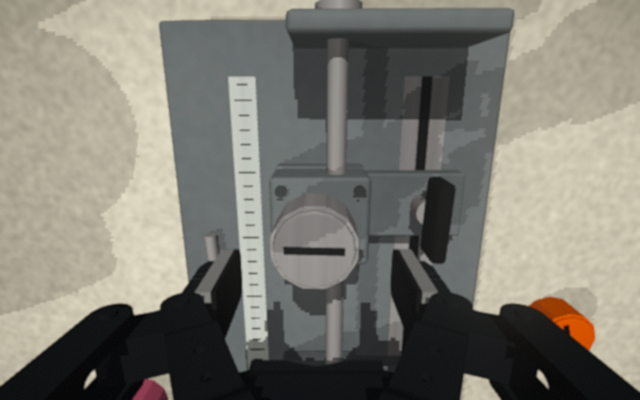

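carry_out(increments=[[[-0.0005,-0.002,0.05,0,0,0],[-0.0005,-0.002,0.1,0,0,0],[-0.0005,-0.002,0.12,0,0,0],[-0.0005,-0.002,0.12,0,0,0]]], hand=0.4)

```text
clock: 9.9
eef_pos: [486.5, 98.1, 91.2]
tcp_rot: [-3.138, 0.001, 1.579]
contact_force: [0.3, 0.8, 0.2]
opening: 0.599
```

```bash
python3 - <<'E'
from h import *
f=save("wrist","w8.png",crop=(200,140,460,340),scale=3)
s=sense(); print(s["eef_pos"],s["tcp_rot"],s["contact_force"],s["wrist_torque"],s["opening"])
E
```

```text
[487.10493385  98.29810783  92.22871429] [-3.13971968e+00  3.71590352e-04  1.57926560e+00] [ 0.30065635 -0.03736067  0.80420171] [-0.00369526  0.01671632 -0.03342485] 0.5977029560196773
```

View pics/w8.png

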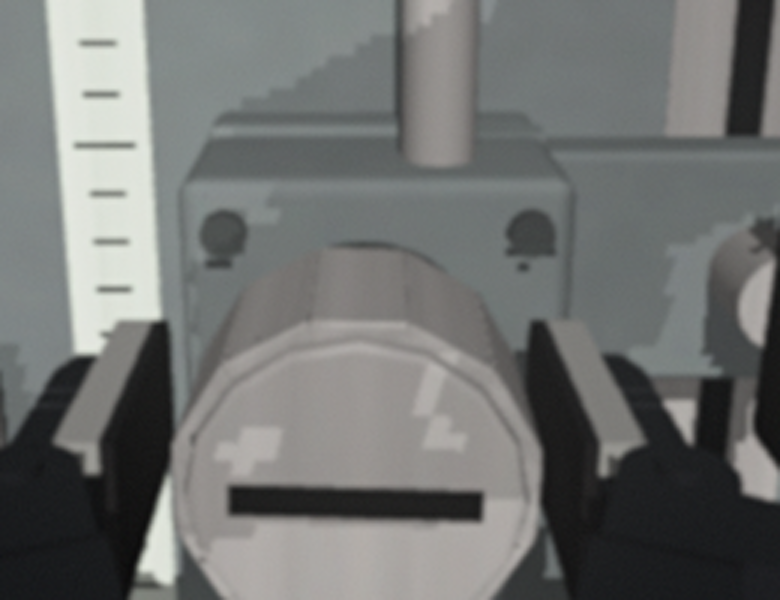

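carry_out(increments=[[[0,0.0015,0,0,0,0],[0,0.0015,0,0,0,0],[0,0.0015,0,0,0,0],[0,0.0015,0,0,0,0]]], hand=1.0, squeeze=30)

```text
clock: 10.28
eef_pos: [488.4, 98.4, 93.4]
tcp_rot: [3.14, -0.0, 1.579]
contact_force: [0.4, -0.9, -1.3]
opening: 0.506
```

```bash
python3 - <<'E'
from h import *
f=save("wrist","w9.png",crop=(200,140,460,340),scale=3)
for i in range(3):
  s=sense(); print(s["eef_pos"],s["tcp_rot"],s["contact_force"],s["wrist_torque"],s["opening"],s["qpos"][5]); optics.grab_frame("wrist")
E
```

```text
[488.37596833  98.43095873  93.37912977] [ 3.14046628e+00 -1.38212137e-04  1.57929668e+00] [ 0.87490912 -1.28688109 -0.92101881] [-0.13530395 -0.00658716  0.0408578 ] 0.5065069753767074 0.18750246316889044
[488.36537097  98.44943001  93.32183033] [ 3.14051738e+00 -1.46715814e-04  1.57938706e+00] [-0.82947003 -1.01576904  0.12623353] [-0.1448052   0.03061807  0.00652204] 0.5087370077396044 0.18742099572418242
[488.27994895  98.43790708  93.23819286] [ 3.14069610e+00 -1.25379505e-04  1.57933171e+00] [ 0.51083035 -0.12558404 -0.30346306] [-0.15783831 -0.03751856 -0.00124704] 0.5059804284232078 0.1874654090164118
```

View pics/w9.png

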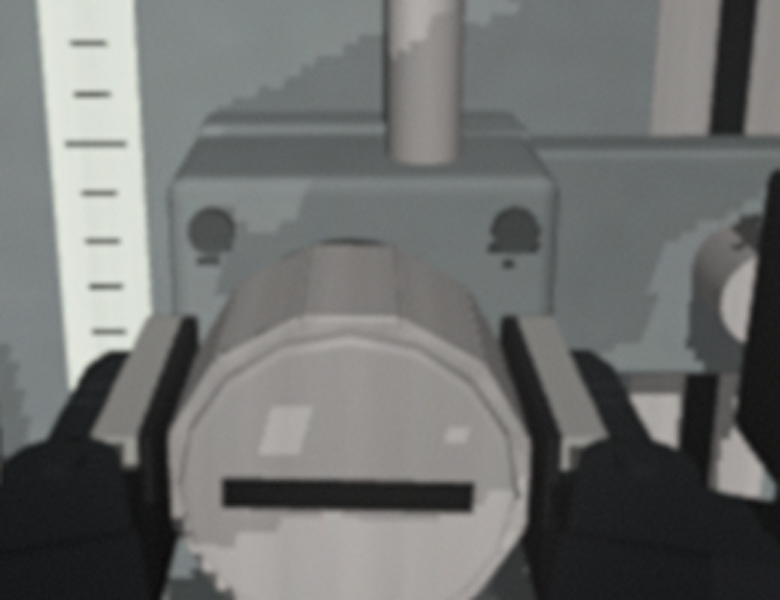

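The grip is on opposite flats, with opening 0.507 ≈ 43 mm. I'll try anticlockwise by 3°.

carry_out(increments=[[[0,0,0,0,0,-0.017],[0,0,0,0,0,-0.034],[0,0,0,0,0,-0.05],[0,0,0,0,0,-0.05]]], squeeze=40)

```text
clock: 10.82
eef_pos: [488.3, 98.6, 93.2]
tcp_rot: [3.141, -0.0, 1.634]
contact_force: [-1.3, 1.2, 6.1]
opening: 0.504
```

```bash
python3 - <<'E'
from h import *
f=save("wrist","w10.png",crop=(200,140,460,340),scale=3)
for i in range(3):
  s=sense(); print(s["eef_pos"],s["tcp_rot"],s["contact_force"],s["wrist_torque"],s["opening"],s["qpos"][5]); optics.grab_frame("wrist")
E
```

```text
[488.25578422  98.63088152  93.17582217] [ 3.14093612e+00 -2.95241613e-04  1.63295861e+00] [-1.09304514  0.78452235  6.75735452] [ 0.04137232  0.15117901 -0.05091092] 0.5087444474343007 0.13378973188520923
[488.32599374  98.62406398  93.19871684] [ 3.14080018e+00 -3.04326135e-04  1.63275871e+00] [0.25906961 0.62822597 6.01968678] [ 0.0653752   0.13469824 -0.0025993 ] 0.5046979933733687 0.13396512756719994
[488.29627148  98.63527299  93.20726562] [ 3.14083466e+00 -2.83028706e-04  1.63271689e+00] [-1.38864127  0.35271579  6.13117613] [ 0.05054674  0.13641917 -0.001093  ] 0.5071902100448998 0.13406982517815683
```

View pics/w10.png

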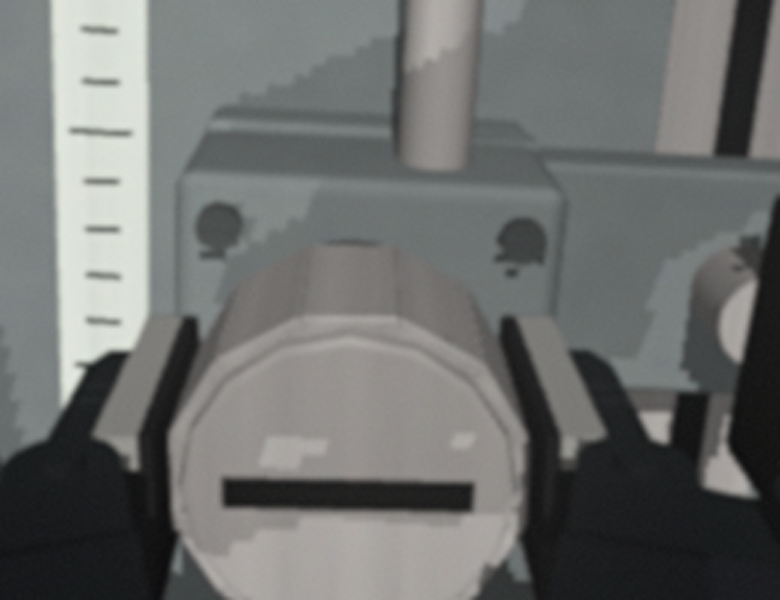

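The slot keeps its place between the pads, the tool turned 0.053 rad, and torque is about 0. So it gives anticlockwise, well past the 0.02 rad dead stop. I go on that way, rising slightly.

carry_out(increments=[[[0,0,-0.0004,0,0,-0.1],[0,0,-0.0007,0,0,-0.2],[0,0,-0.001,0,0,-0.3],[0,0,-0.0012,0,0,-0.4],[0,0,-0.0014,0,0,-0.5]]])

```text
clock: 11.43
eef_pos: [487.8, 98.5, 93.3]
tcp_rot: [-3.141, -0.0, 2.161]
contact_force: [-1.0, 0.7, 0.0]
opening: 0.507
```

```bash
python3 - <<'E'
from h import *
f=save("wrist","w11.png",crop=(200,140,460,340),scale=3)
for i in range(2):
  s=sense(); print(s["eef_pos"],s["tcp_rot"],s["contact_force"],s["wrist_torque"],s["opening"],s["qpos"][5]); optics.grab_frame("wrist")
E
```

```text
[487.73819506  98.49756335  93.24652681] [-3.14131703e+00 -2.86974018e-04  2.16876918e+00] [ 0.0360949  -0.48923896  1.07709564] [ 0.01185452 -0.02186507  0.00498672] 0.5050486522353014 -0.4019951496362235
[487.82540257  98.47401012  93.25062563] [-3.14141395e+00 -1.61288771e-04  2.15805136e+00] [-0.03707091  0.49874848 -0.00762549] [0.00455513 0.02058258 0.0138991 ] 0.5076159856754666 -0.39122523438639073
```

View pics/w11.png

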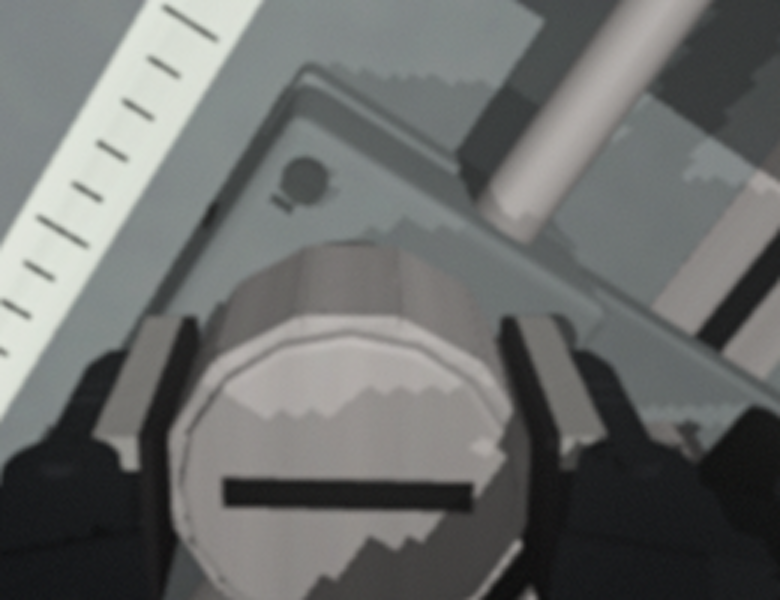

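The cap turns with the gripper: the slot still runs (222–473, 493) while the block has rotated behind it. Forces are about 0. I continue.

carry_out(increments=[[[0,0,-0.0003,0,0,-0.1],[0,0,-0.0005,0,0,-0.2],[0,0,-0.0007,0,0,-0.3],[0,0,-0.0009,0,0,-0.4],[0,0,-0.0011,0,0,-0.5]]])

```text
clock: 12.0
eef_pos: [487.2, 98.5, 93.7]
tcp_rot: [-3.141, -0.001, 2.68]
contact_force: [-3.6, 1.6, 3.8]
opening: 0.506
```

carry_out(increments=[[[0,0,-0.0003,0,0,-0.1],[0,0,-0.0005,0,0,-0.2],[0,0,-0.0007,0,0,-0.3],[0,0,-0.0009,0,0,-0.4],[0,0,-0.0011,0,0,-0.5]]])

```text
clock: 12.42
eef_pos: [487.2, 98.1, 93.9]
tcp_rot: [-3.141, -0.002, -3.079]
contact_force: [-1.1, -1.8, -0.5]
opening: 0.503
```

```bash
python3 - <<'E'
from h import *
f=save("wrist","w12.png",crop=(200,140,460,340),scale=3)
for i in range(2):
  s=sense(); print(s["eef_pos"],s["tcp_rot"],s["contact_force"],s["wrist_torque"],s["opening"],s["qpos"][5]); optics.grab_frame("wrist")
E
```

```text
[487.23293521  98.11525393  93.94156896] [-3.14116161e+00 -1.44836873e-03 -3.07151837e+00] [-0.21887413 -1.69920837 -0.99116796] [-0.30581689  0.1705759  -0.00461324] 0.5088404613956806 -1.4447421467732808
[487.3842173   98.10007958  93.96322919] [-3.14111712e+00 -1.17002194e-03 -3.08163162e+00] [-0.25780087 -3.44673465 -0.29494376] [-0.43323436  0.12704357 -0.01124662] 0.5076359729273812 -1.4346006986618451
```

View pics/w12.png

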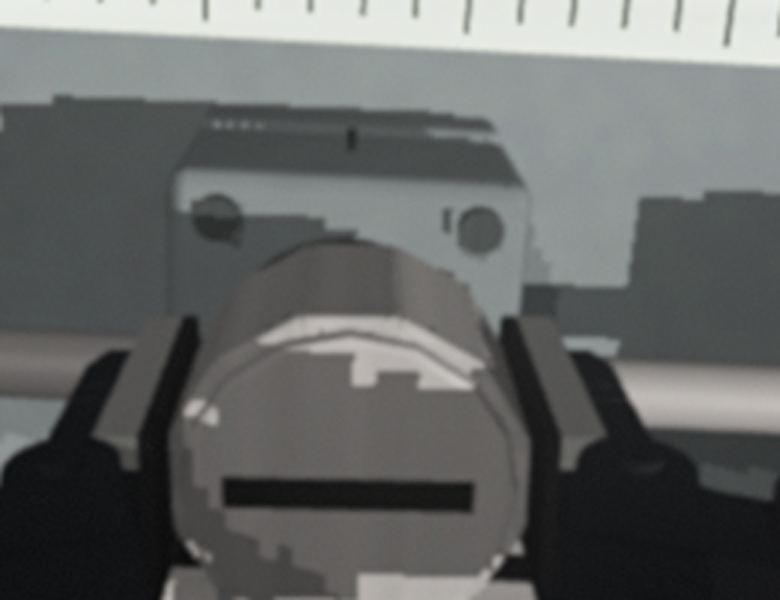

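carry_out(increments=[[[0,0,-0.0003,0,0,-0.1],[0,0,-0.0005,0,0,-0.2],[0,0,-0.0007,0,0,-0.3],[0,0,-0.0009,0,0,-0.37],[0,0,-0.0009,0,0,-0.37]]])

```text
clock: 12.98
eef_pos: [487.3, 97.9, 94.3]
tcp_rot: [-3.141, -0.002, -2.695]
contact_force: [-0.9, -5.8, -1.4]
opening: 0.51
```

```bash
python3 - <<'E'
from h import *
f=save("wrist","w13.png",crop=(200,140,460,340),scale=3)
for i in range(2):
  s=sense(); print(s["eef_pos"],s["tcp_rot"],s["contact_force"],s["wrist_torque"],s["opening"],s["qpos"][5]); optics.grab_frame("wrist")
E
```

```text
[487.37846403  97.89891815  94.29068302] [-3.14138243e+00 -1.44070519e-03 -2.69865690e+00] [-1.7189766  -5.70608612 -1.68307137] [-0.83737675  0.19722498 -0.0206769 ] 0.505293032107976 -1.8175425622449257
[487.42026122  97.92834565  94.3074551 ] [-3.14135672e+00 -1.40280985e-03 -2.69973979e+00] [-1.46413267 -5.83937182 -0.88160145] [-0.80234437  0.23847998 -0.03194942] 0.5073220987155327 -1.8163931351382578
```

carry_out(increments=[[[0.0005,-0.0011,0,0,0,0],[0.0005,-0.0011,-0.004,0,0,0],[0.0005,-0.0011,-0.008,0,0,0]]])

```text
clock: 13.38
eef_pos: [487.8, 97.8, 97.7]
tcp_rot: [-3.142, -0.001, -2.696]
contact_force: [-0.0, -3.6, -3.4]
opening: 0.506
```

```bash
python3 - <<'E'
from h import *
f=save("wrist","w14.png",crop=(200,140,460,340),scale=3)
for i in range(2):
  s=sense(); print(s["eef_pos"],s["tcp_rot"],s["contact_force"],s["wrist_torque"],s["opening"],s["qpos"][5]); optics.grab_frame("wrist")
E
```

```text
[487.88433873  97.81554289  98.05985261] [-3.14151854e+00 -3.32702416e-04 -2.69549482e+00] [-2.25460743 -3.98113189 -1.51507529] [-0.69078103  0.28596038 -0.00348848] 0.5052644056963328 -1.8217744456008136
[487.89118148  97.83160155  98.0349238 ] [-3.14150278e+00 -2.07137377e-04 -2.69495627e+00] [-2.22604597 -4.3724251  -0.35852962] [-0.71274487  0.30367678 -0.0058824 ] 0.5062695962238453 -1.8223114626146044
```

View pics/w14.png

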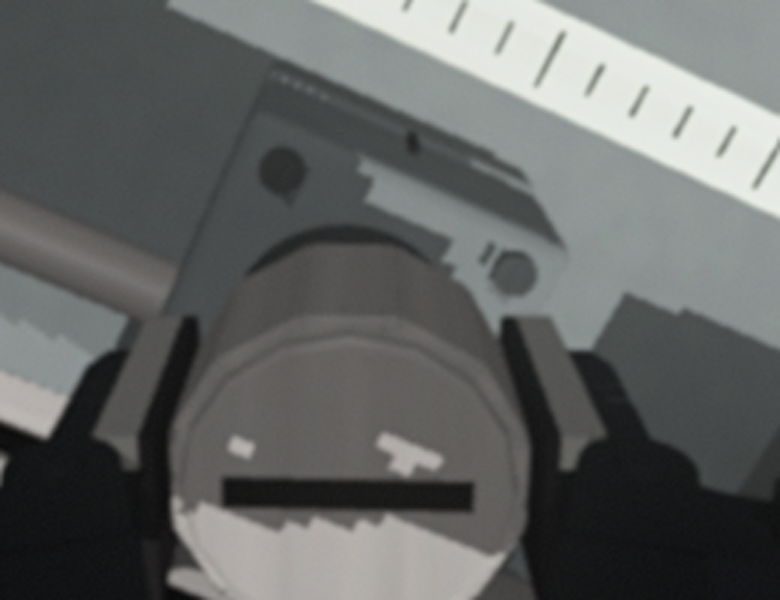

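carry_out(increments=[[[0.0009,-0.0007,-0.02,0,0,0],[0.0009,-0.0007,-0.06,0,0,0],[0.0009,-0.0007,-0.12,0,0,0],[0.0009,-0.0007,-0.19,0,0,0],[0.0009,-0.0007,-0.238,0,0,0]]])

```text
clock: 13.95
eef_pos: [488.9, 98.2, 196.0]
tcp_rot: [-3.141, 0.003, -2.694]
contact_force: [0.6, -0.0, -0.7]
opening: 0.504
```

carry_out(increments=[[[0,0,0,0,0,0],[0,0,0,0,0,0],[0,0,0,0,0,0],[0,0,0,0,0,0]]])

```text
clock: 14.28
eef_pos: [487.1, 97.6, 192.1]
tcp_rot: [3.141, -0.001, -2.693]
contact_force: [-0.3, -0.2, 0.1]
opening: 0.514
```

```bash
python3 - <<'E'
from h import *
f=save("wrist","w15.png")
for i in range(2):
  s=sense(); print(s["eef_pos"],s["tcp_rot"],s["contact_force"],s["wrist_torque"],s["opening"]); optics.grab_frame("wrist")
f=save("scene","s15.png",crop=(200,120,460,300),scale=3)
f=optics.grab_frame("top"); P=cloud(f); im=f["img"]
for n in ("scene","wrist","top"): print(n,[(round(x["confidence"],2),np.round(x["point"],0).tolist()) for x in nets.tip_of("cap_1",n)],[(round(x["confidence"],2),np.round(x["point"],0).tolist()) for x in nets.tip_of("neck_1",n)])
meas(optics.grab_frame("wrist"),(488.9,-59),(562,99.3))
E
```

```text
[487.07654106  97.49431704 191.94041338] [ 3.14097864e+00 -1.73373236e-03 -2.69336573e+00] [ 0.6887718   0.25849499 -0.91944625] [-0.01053111  0.03430089  0.03073191] 0.5067295862731555
[487.12249712  97.4922123  191.9595035 ] [ 3.14098470e+00 -1.80280154e-03 -2.69330522e+00] [-0.15040343  0.19568136 -0.75431504] [-0.02742346 -0.02379874 -0.00352228] 0.5044911939864434
scene [(0.71, [689.0, -10.0, -2.0]), (0.64, [328.0, -96.0, 1.0]), (0.55, [492.0, 98.0, 175.0]), (0.52, [433.0, -245.0, -2.0])] [(0.79, [486.0, 99.0, 79.0]), (0.6, [492.0, -60.0, 75.0]), (0.56, [503.0, -63.0, 14.0])]
wrist [(0.97, [493.0, -62.0, 78.0]), (0.71, [683.0, -6.0, 1.0]), (0.59, [489.0, 98.0, 174.0])] [(0.73, [488.0, 97.0, 77.0]), (0.59, [440.0, 293.0, -3.0])]
top [(0.71, [326.0, -95.0, 3.0]), (0.52, [435.0, -242.0, -5.0]), (0.51, [492.0, -60.0, 75.0]), (0.5, [683.0, -7.0, -0.0]), (0.47, [489.0, 99.0, 177.0])] [(0.87, [493.0, 97.0, 74.0]), (0.76, [492.0, -60.0, 82.0])]
 cap n 4847 circle [489.8 -60. ] mean [489.  -58.2 102.6]
```

View pics/w15.png

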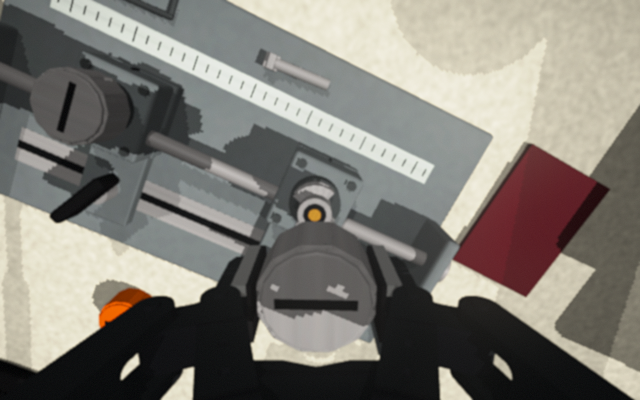

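View pics/s15.png

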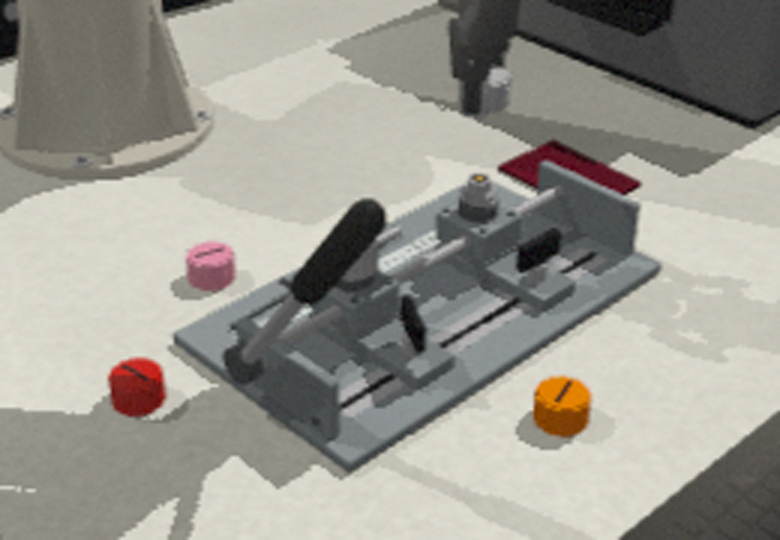

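The wrist picture shows the cap held at (315,300) above the bare neck at (316,213). The scene crop shows the left knob turned across at (540,248), and the right head and the nearby things in place. One last check that the head hasn't shifted, then I hand in.

```bash
python3 - <<'E'
from h import *
f=optics.grab_frame("scene"); meas(f,(487.8,98.4),(561.5,99)); meas(f,(488.7,-59),(562,-58))
for t in ["booklet","cutter","hex_key","stamp","pen_cup"]: print(t,[(round(x["confidence"],2),np.round(x["point"],0).tolist()) for x in nets.tip_of(t,"scene")][:2])
s=sense(); print(s["clock"],s["eef_pos"],s["opening"],np.abs(s["qvel"]).max().round(4))
r.sign_off()
E
```

```text
cap n 21 circle [490.5  98.1] mean [490.2  96.7  99.2]
 knob n 57 rect [564.7  96.8] [49.  12.4] mean [566.   94.3  67. ] pca yaw 1.548
 knob n 46 rect [566.6 -61.7] [ 8.4 47. ] mean [568.8 -63.4  67.1] pca yaw -0.508
booklet [(0.63, [442.0, 294.0, -1.0])]
cutter [(0.56, [411.0, 41.0, 12.0])]
hex_key [(0.6, [421.0, -97.0, 14.0])]
stamp [(0.81, [411.0, -490.0, 3.0]), (0.31, [499.0, 18.0, -2.0])]
pen_cup [(0.8, [578.0, -484.0, 2.0]), (0.44, [491.0, 94.0, 178.0])]
15.1833 [487.76075016  97.53883924 193.05338548] 0.5030967234780949 0.002
the job is handed in; nothing more can be done
```

I clamped the left-hand head, unscrewed its cap and handed in at 15.2 s, with the cap still held about 10 cm above its neck.

- **Clamp knob:** I turned it clockwise from about 0.40 to about 1.6 rad, its tight stop. The highest side force I read while it was still loose was about 6 N, under the 8 N that would slide the head.
- **Thread:** I tried the cap anticlockwise first. It turned 0.053 rad with almost no torque, past the 0.02 rad at which the wrong way stops, so the thread is ordinary. I did not try it clockwise.
- **Unscrewing:** I turned the cap about 2.0 rad and it came off with very little upward force. The coin slot did not move between the pads, so the cap did not slip.

Last checks:
- **Cap height:** the networks put its underside at 174–177 mm; 175 mm is exactly 10 cm above the neck.
- **Left head:** the scene camera puts its knob at y = 96.8 mm, against 96.9 mm before. The wrist camera read 99.3–99.7 mm, against about 99.0 mm at first, which is within its error.
- **Right head:** its knob angle is unchanged, and its cap and knob position agree with the first measurements to within camera error.
- **Things around the punch:** the booklet, cutter, hex key, stamp and pen cup are all where they were, within about 5 mm of measuring error.

No check failed. The scene camera reads up to about 5 mm differently from the other two in absolute position, so I compared it only with its own earlier readings.

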